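Seat the drive unit's cover and test it with the push gauge

ROBOT

A 6-joint arm with a two-finger parallel gripper is mounted at the origin on the work surface. World frame = base frame: x ahead of the robot, y to its left, z up, the work surface at z = 0. Lengths are in m, angles in rad, forces in N, time in s.
With the tool pointing down it reaches from about 0.375 to 0.825 m from the base axis. Payload 5.5 kg.
Tool frame: the origin (TCP) lies midway between the tips of the shut fingers; the grasp point (between the pads) lies 19 mm behind it (ctrl.pinch_z is the distance from the TCP to the grasp point, in m); z points along the fingers, y is the direction in which the jaws open and shut (so a half turn about z gives the same grasp; the last joint's range is limited). The gripper opens to 85 mm and grips with 20 to 120 N. Pads are 22 mm wide; open, the fingers measure 114 mm over their backs; the gripper's body (76 mm by 85 mm) begins 54 mm behind the grasp point. The pads swing forward as they close: fully open they stand 13 mm farther back than shut.
Start: joints at [-1.129, 0.314, -0.047, 1.21, 0, 1.571], TCP at [0.257, -0.542, 0.231] pointing down, gripper open.
Joint ranges: [-2.67, 2.67], [-0.69, 1.73], [-1.03, 1.25], [-2.08, 2.16], [-1.42, 1.45], [-3.14, 3.14]. Speed limits (rad/s): [2.39, 2.39, 3.01, 3.14, 3.14, 3.14].

INTERFACE

Orientations are given as a unit quaternion [x, y, z, w].
In Python, from cell import telemetry, vision, job_done, ctrl gives the robot as it stands.
- The arm moves only by the tool servo_tool, never from a script. Its argument "motion" is a list that holds one entry, the list of rows, each a list of 7 numbers: the opening, from 0 (shut) to 1 (fully open), then the shift along the tool's x, y, z in m, then the turn, a rotation vector about the tool's x, y, z in degrees. A call has 1 to 12 rows; each row is the pose to reach, as a shift and turn from the pose commanded when the call began, along the tool's axes at that moment; what a row does not reach only later rows make up. A row lasts 1/8 s, in which the tool goes at most 62.5 mm and 10.7 degrees, less where a joint would pass 70% of its speed; a pose out of reach is approached as far as the arm can. A call with a gripper value outside its range is refused whole. The fingers move at their own pace and stop on an object; "squeeze" is the grip in N (left out, the last holds). Time passes only in rows, so rows that repeat a pose let the fingers close. It gives the time, the measured TCP pose, the force and the opening at its end, in the units of the state.
- telemetry.observe(): the state, without advancing time (a new reading comes with each control period).
- vision.camera(name): name is "side" or "top" or "wrist"; returns a dict with "color" (420x560x3 uint8, blue, green, red), "depth" (420x560 float32, m along the optical axis (not along the pixel's ray), 0 where there is no reading), "fovy" (degrees; the focal length in pixels is half the picture's height over the tangent of half this angle, whatever the lens; pixels are square), "cx", "cy" (the principal point, pixels), "extrinsics" (4x4, takes a point from world to camera coordinates). Camera axes: x right, y down, z forward; pixel columns grow to the right and rows downward; lengths in m; the calibration is good to about 2 mm. The wrist camera is an equidistant fisheye: a pixel r from the principal point sees the ray r / f radians off the axis. A picture is of the moment at which its call begins.
- job_done(): hands the job in, once; it reports no verdict.
The state is a dict: "t": time; "joint_pos": joint angles; "joint_velocities": joint speeds; "tau": joint torques, N m; "tcp_pos": TCP position; "orientation": TCP orientation; "contact_force": force on the tool from outside, world axes, zero at the start; "torque": the same for the moment, N m; "finger_gap": opening from 0.0 (shut) to 1.0 (fully open).
Only numpy, scipy, OpenCV 4.12 (cv2) and the standard library are available. Lean on these libraries where they do the work, as an engineer would, in place of code of your own. Each camera call takes 0.05 s, during which the arm holds its last target.

TASK

One drive unit's square cover is still tipped up on one side by its seal: first press that side down until the cover sits level in its frame. Only then lift the dial push gauge out of its stand and, holding it upright, push its tip lightly on the ringed mark on that cover so that the spring plunger goes in about half of its 10 mm travel. Finish while still holding the gauge there for the reading, and leave the other things on the bench where they are.

Things in the scene. Friction and masses are not known exactly. Their poses are not given: they have to be found in the camera images.
- unit: the drive unit to work on, fixed: aluminium, 110 x 110 mm, 90 mm high, round steel body and four tie rods between two square plates; on top a frame 93 x 93 mm inside, 4 mm deep, holding the cover. A stubby brass port on its -x side. Origin at the centre of its underside, z up
- cover: loose aluminium cover, 90 x 90 x 6 mm, 0.12 kg, axes along the unit's. A stiff seal holds its +x side up: tipped 0.10 rad about its -x edge, +x edge 9 mm high. Pressed on the +x half (about 7 N, 25 mm from centre) it sinks and stays where pressed; home on a rigid stop its underside is 86 mm, its top 92 mm above the bench (2 mm over the frame). Origin at centre of underside, z out of top
- mark (a point): centre of the ringed mark (dark ring 16 mm across with a dot) on the cover's top face, 20 mm towards +x and 15 mm towards -y from the cover's centre
- closed_unit: another drive unit, the same but with its cover already seated and no ringed mark; fixed; leave alone. Origin at the centre of its underside.
- stand: grey plastic block, 64 x 64 x 80 mm, fixed, with a hole 23 mm across down its middle that holds the gauge upright. Origin at the centre of its underside, z up.
- gauge: dial push gauge, 0.17 kg, upright in the stand: flat round black dial housing 54 mm across, 24 mm thick, flat faces along the gauge's +y and -y (pinch there from above), centre 42 mm, top 69 mm above origin; flange 32 mm across, 6 thick, rests on the stand; stem 16 mm across to 45 mm below origin, then plunger 8 mm across, tip 65 mm below. Origin: centre of flange's underside, z up
- gauge_tip (a point): the very end of the gauge's plunger; it moves with the plunger
- gauge_plunger (a joint): how far the spring plunger is pushed into the gauge, in m: 0 (free) to 0.010 (all in). It pushes back with 1 N at the start of its travel and 5 N at the end; half way in is 3 N.
- screwdriver: black-handled screwdriver, about 200 mm long, lying on the bench near the robot; loose; leave alone
- wrench: steel wrench, about 180 mm long, lying beyond the units; loose; leave alone
- collar_a: steel collar, 34 mm across, 12 mm high, flat on the bench; origin at its underside's centre; loose; leave alone
- collar_b: brass collar, 38 mm across, 9 mm high, flat on the bench; origin at its underside's centre; loose; leave alone
- jar: white screw-top jar, 56 mm across, 75 mm high; origin at its underside's centre; loose; leave alone
- flange: aluminium flange, 68 mm across, 32 mm high; origin at its underside's centre; loose; leave alone
Things that resemble listed ones, but are neither listed nor needed, are in the scene too. Of the things shaped like the stand, the grey one is meant. What is shaped like the gauge but green or purple is not meant.

How it is judged:
On the way, in this order (a step that is already met when the one before it is completed fails the run):
1. the cover is pressed down level in the unit's frame (angle between cover's own z axis and vertical below 0.025 rad and z of cover in the frame of unit below 0.0878 m), for 0.2 s.
2. then the gauge is lifted out of its stand, in the fingers (z of gauge in the frame of stand above 0.12 m and contact force between the fingers and gauge above 1 N), for 0.2 s.
At the end, for the whole second after the job is handed in: Cover level within 0.025 rad and home (underside below 87.8 mm in the unit's frame); gauge held still in the fingers, upright within 0.10 rad, tip within 7 mm of the mark, plunger 2.5 to 8 mm in, pushing the cover with 0.8 to 8 N; fingers off the cover (all of step 1 and horizontal distance between gauge_tip and mark below 0.007 m and angle between gauge's own z axis and vertical below 0.1 rad and height (world z) of gauge above 0.14 m and value of joint gauge_plunger between 0.0025 and 0.008 m and contact force between gauge and cover between 0.8 and 8 N and contact force between the fingers and gauge above 1 N and contact force between the fingers and cover below 0.5 N and linear speed of gauge below 0.02 m/s); the arm keeps its last pose, push and grip.
It fails at once if the gauge is driven hard (over 20 N) on the cover (contact force between gauge and cover above 20 N).
It fails at once if another thing on the bench is moved by more than 30 mm (distance of any of screwdriver, wrench, collar_a, collar_b, jar, flange from where it was at the start of the episode above 0.03 m).
It also fails if it takes over 51 s, if anything falls off the work surface, if the arm or the gripper's body presses on something with over 40 N, if the wrist force passes 120 N, or if a joint passes its speed limit or range.

## Working session

There is one attempt and no reset: what is moved stays moved. The work goes in short steps, Python scripts to look and compute and a tool call to move; the robot and the scene stay as the last step left them, time stands still between calls to the robot, and variables do not carry over. Pictures are saved under pics/ and viewed, and the job is handed in when it is done.

Besides the shell and the picture viewer there is one more tool, called after "Emit:" as name([rows], argument=value, ...), one row to a line, values as JSON. servo_tool: Moves the arm, as the interface text tells. Its arguments: {"type":"object","properties":{"motion":{"type":"array","items":{"type":"array","items":{"type":"array","items":{"type":"number"}}}},"squeeze":{"type":"number"}},"required":["motion"]}

```bash
ls; mkdir -p pics; python3 - <<'E'
from cell import telemetry, vision, ctrl
import cv2,numpy as np,pickle
print(telemetry.observe()); print([ (a,getattr(ctrl,a)) for a in dir(ctrl) if a[0]!='_'])
for n in ("top","side","wrist"):
    d=vision.camera(n); pickle.dump(d,open(f"{n}0.pkl","wb")); cv2.imwrite(f"pics/{n}0.png",d["color"]); print(n,d["fovy"],d["cx"],d["cy"],d["extrinsics"].round(3).tolist())
E
```

```text
pics
{'t': 0.0, 'joint_pos': array([-1.12902283e+00,  3.14235236e-01, -4.80699446e-02,  1.21017645e+00,
       -1.80969227e-05,  1.57079936e+00]), 'joint_velocities': array([-6.48515606e-05, -5.41722529e-04,  3.90182141e-05,  2.13040025e-05,
        1.46454858e-04,  9.48489489e-04]), 'tau': array([-2.03414340e-03, -5.39593148e+01,  3.39748049e+01,  1.89384841e-02,
       -2.21316445e-04, -6.22391951e-06]), 'tcp_pos': array([ 0.25627943, -0.54188951,  0.23043303]), 'orientation': array([ 9.75703535e-01,  2.19093364e-01, -1.93450731e-04, -8.20196271e-04]), 'contact_force': array([-0.77652636, -0.13767572, -0.23392807]), 'torque': array([0.04603947, 0.07839465, 0.09703259]), 'finger_gap': 1.0002668254484721}
[('Unreachable', <class 'cell.Unreachable'>), ('pinch_z', 0.0187)]
top 44.91331977779628 284.5089616642194 208.95091735218418 [[-0.009, -1.0, -0.006, -0.002], [-0.983, 0.01, -0.183, 0.567], [0.183, 0.004, -0.983, 1.109], [0.0, 0.0, 0.0, 1.0]]
side 43.19464327433375 276.11247286537287 215.0618527547402 [[0.999, -0.053, -0.01, -0.574], [-0.046, -0.735, -0.677, 0.089], [0.029, 0.676, -0.736, 1.073], [0.0, 0.0, 0.0, 1.0]]
wrist 65.70646984690485 276.9760316241001 203.59115958107614 [[0.426, -0.905, -0.001, -0.598], [-0.864, -0.408, 0.296, -0.037], [-0.268, -0.125, -0.955, 0.38], [0.0, 0.0, 0.0, 1.0]]
```

View pics/top0.png

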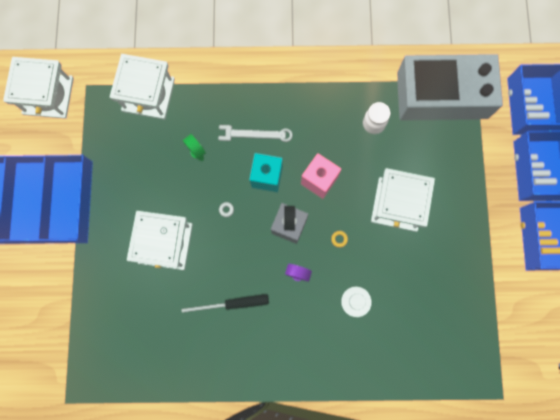

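View pics/side0.png

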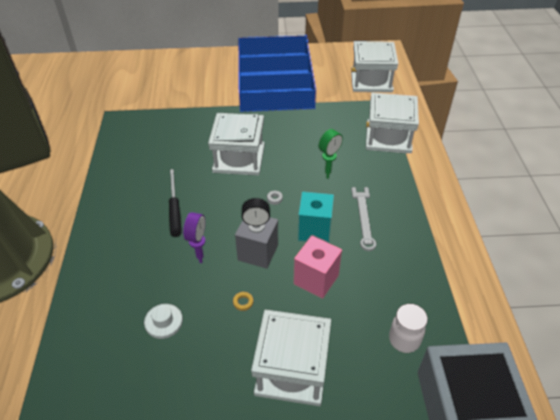

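View pics/wrist0.png

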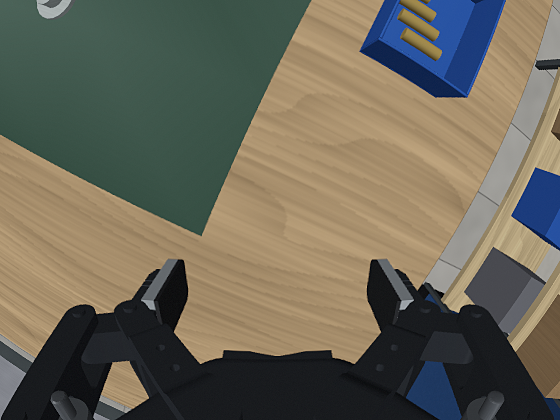

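The ringed mark is at top (164,230), on the left unit at (159,240). The right unit at (403,198) and the two far ones at (36,85) and (140,82) have no ring. The gauge candidates are black in the grey stand at (289,217), green at (194,147) and purple at (298,272), so I choose the black one. The stand candidates are grey, teal and pink, so I choose grey. Next I'll check this in crops.

```bash
cat > h.py <<'E'
import numpy as np,cv2,pickle
def K(d): return (d["color"].shape[0]/2)/np.tan(np.radians(d["fovy"])/2)
def pts(d):
    f=K(d);h,w=d["depth"].shape;u,v=np.meshgrid(np.arange(w),np.arange(h));z=d["depth"]
    c=np.stack([(u-d["cx"])/f*z,(v-d["cy"])/f*z,z],-1);E=d["extrinsics"]
    return (c-E[:3,3])@E[:3,:3]
def ray(d,u,v,zp):
    f=K(d);E=d["extrinsics"];r=np.array([(u-d["cx"])/f,(v-d["cy"])/f,1])@E[:3,:3];o=-E[:3,:3].T@E[:3,3]
    return o+r*(zp-o[2])/r[2]
def proj(d,p):
    E=d["extrinsics"];c=E[:3,:3]@np.array(p)+E[:3,3];f=K(d);return f*c[0]/c[2]+d["cx"],f*c[1]/c[2]+d["cy"]
E
python3 - <<'E'
from h import *
t=pickle.load(open("top0.pkl","rb"));s=pickle.load(open("side0.pkl","rb"))
a=cv2.resize(t["color"][195:285,110:210],None,fx=4,fy=4,interpolation=2);b=cv2.resize(t["color"][180:260,250:350],None,fx=4,fy=4,interpolation=2)
c=cv2.resize(s["color"][100:180,195:285],None,fx=4,fy=4,interpolation=2);e=cv2.resize(s["color"][190:270,220:310],None,fx=4,fy=4,interpolation=2)
im=np.zeros((690,800,3),np.uint8);im[:360,:400]=a;im[:320,400:]=b;im[360:680,:360]=c;im[360:680,400:760]=e
cv2.imwrite("pics/crop.png",cv2.resize(im,None,fx=.85,fy=.85))
P=pts(t)
for (u,v) in [(159,240),(164,231),(140,215),(180,220),(135,260),(178,262),(289,217),(289,208),(289,226),(280,225),(300,232),(403,198)]: print(u,v,P[v,u].round(4))
E
```

```text
159 240 [0.4931 0.2658 0.0974]
164 231 [0.5126 0.2554 0.0981]
140 215 [0.5479 0.3083 0.1016]
180 220 [0.538  0.2231 0.089 ]
135 260 [0.4506 0.3176 0.0923]
178 262 [0.4464 0.227  0.0792]
289 217 [ 0.5317 -0.0169  0.1515]
289 208 [ 0.5524 -0.0172  0.1428]
289 226 [ 0.5144 -0.0168  0.1408]
280 225 [0.5268 0.0029 0.075 ]
300 232 [ 0.5103 -0.0413  0.0778]
403 198 [ 0.5823 -0.2703  0.0897]
```

View pics/crop.png

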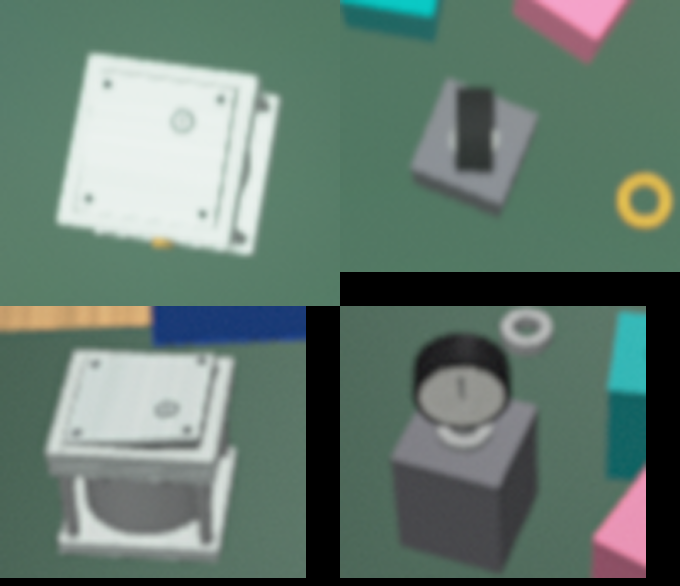

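```bash
python3 - <<'E'
from h import *
t=pickle.load(open("top0.pkl","rb"));s=pickle.load(open("side0.pkl","rb"))
for n,d in(("top",t),("side",s)):
    P=pts(d)
    def sel(c,r,z0,z1): return (abs(P[...,0]-c[0])<r)&(abs(P[...,1]-c[1])<r)&(P[...,2]>z0)&(P[...,2]<z1)
    m=sel((.49,.266),.085,.075,.12); q=P[m][:,:2].astype(np.float32)
    print(n,"unit",cv2.minAreaRect(q), P[m][:,2].min(),P[m][:,2].max())
    m2=cv2.erode(m.astype(np.uint8),np.ones((9,9)))>0;A=P[m2];c=np.linalg.lstsq(np.c_[A[:,:2],np.ones(len(A))],A[:,2],rcond=None)[0];print(" plane",c.round(3))
    m=sel((.53,-.017),.06,.11,.17);q=P[m][:,:2].astype(np.float32);print(" gauge",cv2.minAreaRect(q),P[m][:,2].max(),len(q))
    m=sel((.53,-.017),.06,.07,.086);q=P[m][:,:2].astype(np.float32);print(" stand",cv2.minAreaRect(q))
    m=sel((.58,-.27),.085,.08,.11);q=P[m][:,:2].astype(np.float32);print(" closed",cv2.minAreaRect(q),np.median(P[m][:,2]))
print("mark top",ray(t,110+182/.85/4,195+121/.85/4,.098),"side",ray(s,195+167/.85/4,100+(409/.85-360)/4,.098))
E
```

```text
top unit ((0.49854615330696106, 0.27418777346611023), (0.11166094243526459, 0.11045043915510178), 81.51791381835938) 0.07512466575980599 0.10612569492667803
 plane [0.097 0.01  0.046]
 gauge ((0.5352630615234375, -0.018075738102197647), (0.023288531228899956, 0.051732394844293594), 89.4662094116211) 0.15428405473474452 275
 stand ((0.5358465313911438, -0.017528995871543884), (0.06400942802429199, 0.06500312685966492), 67.0329360961914)
 closed ((0.5864419937133789, -0.2756575644016266), (0.11101619154214859, 0.11184043437242508), 77.30785369873047) 0.09268907976191035
side unit ((0.5004902482032776, 0.2734002470970154), (0.11778322607278824, 0.11073825508356094), 81.4504623413086) 0.07511350273224383 0.10366875462464827
 plane [0.056 0.018 0.062]
 gauge ((0.5378940105438232, -0.018579835072159767), (0.028158647939562798, 0.05221975967288017), 86.51641845703125) 0.15057066419822882 600
 stand ((0.5372451543807983, -0.01785927265882492), (0.06609481573104858, 0.06541454046964645), 67.41243743896484)
 closed ((0.5873339772224426, -0.2752639949321747), (0.11318644136190414, 0.11010126769542694), 77.23450469970703) 0.09073538807098447
mark top [0.51351676 0.25648831 0.098     ] side [0.51781972 0.25695688 0.098     ]
```

Emit:
servo_tool([
  [[0,0.0,0,0,0,0,-10],[0,0.03,-0.03,0,0,0,-20],[0,0.07,-0.073,0,0,0,-30],[0,0.113,-0.118,0,0,0,-40],[0,0.156,-0.163,0,0,0,-50],[0,0.2,-0.209,0,0,0,-60],[0,0.243,-0.254,0,0,0,-70],[0,0.286,-0.299,0,0,0,-80],[0,0.33,-0.345,0,0,0,-90],[0,0.373,-0.39,0,0,0,-100],[0,0.416,-0.435,0,0,0,-110],[0,0.46,-0.48,0,0,0,-120]],
], squeeze=60)

```text
t: 1.65
tcp_pos: [0.4668, 0.0887, 0.2314]
orientation: [0.295, 0.955, -0.0, 0.0]
contact_force: [0.9, -0.2, -0.4]
finger_gap: 0.001
```

Emit:
servo_tool([
  [[0,0.015,0.05,0,0,0,-10],[0,0.03,0.105,0.02,0,0,-20],[0,0.045,0.16,0.05,0,0,-30],[0,0.052,0.184,0.09,0,0,-34.3],[0,0.052,0.184,0.115,0,0,-34.3],[0,0.052,0.184,0.115,0,0,-34.3]],
])

```text
t: 2.4
tcp_pos: [0.5264, 0.2668, 0.1137]
orientation: [0.003, 1.0, -0.001, -0.002]
contact_force: [0.1, -0.3, -0.6]
finger_gap: 0.001
```

```bash
python3 - <<'E'
from h import *
from cell import vision,telemetry
print(telemetry.observe())
for n in("top","side"):
    d=vision.camera(n);pickle.dump(d,open(n+"1.pkl","wb"))
    c=d["color"][160:320,60:280] if n=="top" else d["color"][60:220,140:360]
    cv2.imwrite(f"pics/{n}1.png",cv2.resize(c,None,fx=3.5,fy=3.5))
E
```

```text
{'t': 2.4, 'joint_pos': array([ 4.69153833e-01,  3.70525995e-01, -2.44055703e-01,  9.61694803e-01,
       -7.40682119e-05,  4.75232647e-01]), 'joint_velocities': array([-0.012903  , -0.04067543,  0.04419572,  0.02719548,  0.00112494,
       -0.00097829]), 'tau': array([ 5.06403577e-01, -5.30000603e+01,  3.07117689e+01, -6.41517565e-01,
        2.32384406e-02, -3.44396009e-03]), 'tcp_pos': array([0.52642081, 0.26681621, 0.1136945 ]), 'orientation': array([ 0.00303929,  0.99999163, -0.00127928, -0.0024234 ]), 'contact_force': array([ 0.12930666, -0.3160988 , -0.60259702]), 'torque': array([-0.04833097, -0.08456981, -0.03685044]), 'finger_gap': 0.0009220181986935752}
```

View pics/side1.png

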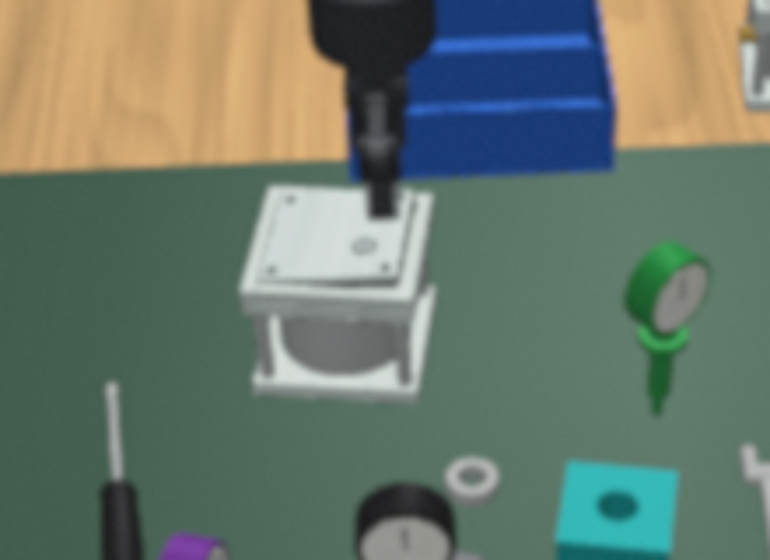

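The shut fingertips are above the cover's +x half, at side crop (382,205), close to the raised edge. I'll press down gently.

Emit:
servo_tool([
  [[0,0,0,0.008,0,0,0],[0,0,0,0.012,0,0,0],[0,0,0,0.016,0,0,0],[0,0,0,0.019,0,0,0],[0,0,0,0.021,0,0,0],[0,0,0,0.0225,0,0,0],[0,0,0,0.0225,0,0,0]],
])

```text
t: 3.38
tcp_pos: [0.5296, 0.2674, 0.0945]
orientation: [0.004, 1.0, -0.0, 0.001]
contact_force: [2.5, -1.7, 4.2]
finger_gap: 0.002
```

Emit:
servo_tool([
  [[0,0,0,0.001,0,0,0],[0,0,0,0.002,0,0,0],[0,0,0,0.003,0,0,0],[0,0,0,0.003,0,0,0]],
])

```text
t: 3.88
tcp_pos: [0.5298, 0.2674, 0.0918]
orientation: [0.004, 1.0, -0.0, 0.001]
contact_force: [1.8, -3.3, 7.5]
finger_gap: -0.001
```

Emit:
servo_tool([
  [[0,0,0,0.001,0,0,0],[0,0,0,0.0015,0,0,0],[0,0,0,0.002,0,0,0],[0,0,0,0.002,0,0,0]],
])

```text
t: 4.38
tcp_pos: [0.5299, 0.2675, 0.0913]
orientation: [0.004, 1.0, 0.0, 0.002]
contact_force: [-1.8, -4.4, 17.6]
finger_gap: -0.0
```

Emit:
servo_tool([
  [[0,0,0,-0.01,0,0,0],[0,0,0,-0.05,0,0,0],[0.5,0,-0.02,-0.1,0,0,0],[1,-0.002,-0.07,-0.14,0,0,0],[1,-0.004,-0.13,-0.15,0,0,0],[1,-0.006,-0.19,-0.15,0,0,0],[1,-0.0065,-0.24,-0.15,0,0,0],[1,-0.0065,-0.275,-0.15,0,0,0],[1,-0.0065,-0.286,-0.15,0,0,0],[1,-0.0065,-0.286,-0.15,0,0,0],[1,-0.0065,-0.286,-0.15,0,0,0]],
])

```text
t: 5.75
tcp_pos: [0.5331, -0.0174, 0.2386]
orientation: [0.003, 1.0, 0.0, -0.0]
contact_force: [0.4, 0.4, -0.3]
finger_gap: 1.0
```

```bash
python3 - <<'E'
from h import *
from cell import vision,telemetry
o=telemetry.observe();print(o["t"],o["tcp_pos"],o["orientation"],o["contact_force"])
D={}
for n in("top","side","wrist"):
    d=vision.camera(n);D[n]=d;pickle.dump(d,open(n+"2.pkl","wb"))
    cv2.imwrite(f"pics/{n}2.png",d["color"])
c=cv2.resize(D["side"]["color"][90:190,180:300],None,fx=3.3,fy=3.3);e=cv2.resize(D["side"]["color"][130:290,180:340],(396,396))
h=np.zeros((396,800,3),np.uint8);h[:c.shape[0],:396]=c[:396,:396];h[:,400:796]=e;cv2.imwrite("pics/crop2.png",h)
t=D["top"];P=pts(t);R=np.array([[.989,.148],[-.148,.989]])
u=(P[...,:2]-[.4985,.274])@R.T.T if 0 else (P[...,:2]-[.4985,.274])@R.T
# local coords: R maps local->world; world->local = v@R
u=(P[...,:2]-[.4985,.274])@np.array([[.989,.148],[-.148,.989]])
m=(abs(u)<.038).all(-1)&(P[...,2]>.07);A=np.c_[u[m],np.ones(m.sum())]
print("top plane",np.linalg.lstsq(A,P[...,2][m],rcond=None)[0].round(4),m.sum())
d0=pickle.load(open("top0.pkl","rb"));P0=pts(d0);print("before",np.linalg.lstsq(A,P0[...,2][m],rcond=None)[0].round(4))
uc=(P0[...,:2]-[.5864,-.2757])@np.array([[.975,.22],[-.22,.975]]);m=(abs(uc)<.038).all(-1)&(P0[...,2]>.07);print("closed",np.linalg.lstsq(np.c_[uc[m],np.ones(m.sum())],P0[...,2][m],rcond=None)[0].round(4))
E
```

```text
5.75 [ 0.53305861 -0.01735507  0.23861509] [ 2.73663983e-03  9.99996169e-01  3.57774208e-04 -2.11183282e-04] [ 0.40893799  0.38527088 -0.28428602]
top plane [ 0.0019 -0.0051  0.093 ] 1193
before [0.1046 0.0572 0.1041]
closed [-0.0024  0.001   0.0935]
```

View pics/crop2.png

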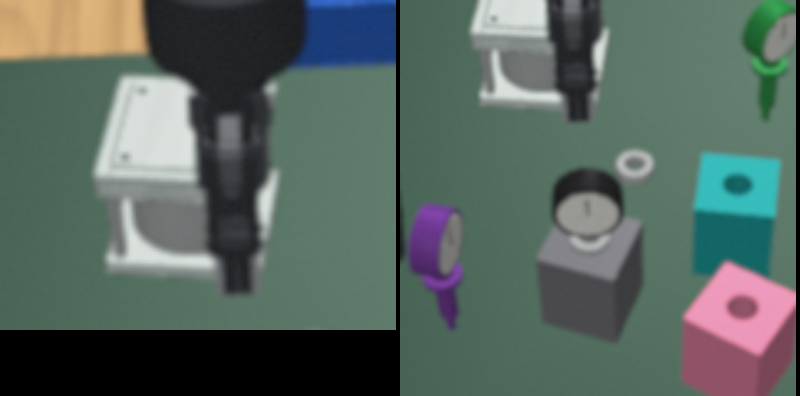

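View pics/wrist2.png

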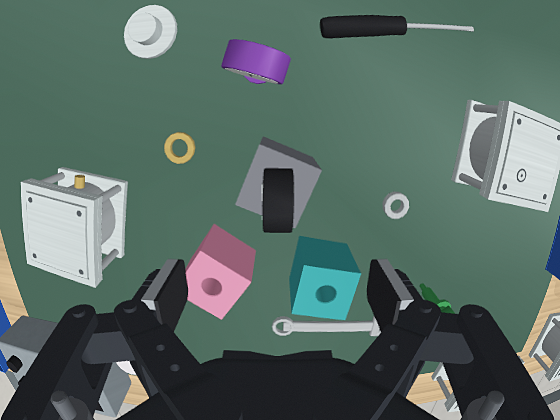

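The cover now reads level: slope 0.002 and height 93 mm, the same as the closed unit. The gauge is centred in the wrist view at (278,200), with its flat faces facing the jaws. I'll descend and grip it.

Emit:
servo_tool([
  [[1,-0.003,-0.0005,0.04,0,0,0],[1,-0.003,-0.0005,0.08,0,0,0],[1,-0.003,-0.0005,0.115,0,0,0],[1,-0.003,-0.0005,0.132,0,0,0],[1,-0.003,-0.0005,0.133,0,0,0],[1,-0.003,-0.0005,0.133,0,0,0]],
])

```text
t: 6.65
tcp_pos: [0.5371, -0.0189, 0.107]
orientation: [0.003, 1.0, -0.0, 0.001]
contact_force: [0.6, 0.7, -0.9]
finger_gap: 0.999
```

Emit:
servo_tool([
  [[0.2,0,0,0,0,0,0],[0.1,0,0,0,0,0,0],[0.1,0,0,0,0,0,0],[0.1,0,0,0,0,0,0],[0.1,0,0,0,0,0,0],[0.1,0,0,0,0,0,0]],
], squeeze=50)

```text
t: 7.4
tcp_pos: [0.5363, -0.019, 0.1061]
orientation: [0.003, 1.0, 0.0, 0.0]
contact_force: [-0.6, 0.7, 3.3]
finger_gap: 0.274
```

Emit:
servo_tool([
  [[0.1,0,0,-0.01,0,0,0],[0.1,0,0,-0.03,0,0,0],[0.1,0,0,-0.05,0,0,0],[0.1,0,0,-0.08,0,0,0],[0.1,0,0,-0.11,0,0,0],[0.1,0,0,-0.125,0,0,0],[0.1,0,0,-0.125,0,0,0],[0.1,0,0,-0.125,0,0,0],[0.1,0,0,-0.125,0,0,0]],
])

```text
t: 8.52
tcp_pos: [0.5353, -0.0191, 0.2295]
orientation: [0.003, 1.0, 0.0, -0.001]
contact_force: [0.0, 0.5, -1.1]
finger_gap: 0.276
```

```bash
python3 - <<'E'
from h import *
from cell import vision,telemetry
o=telemetry.observe();print(o["t"],o["tcp_pos"],o["orientation"],o["contact_force"],o["finger_gap"])
for n in("top","side"):
    d=vision.camera(n);pickle.dump(d,open(n+"3.pkl","wb"))
    print(proj(d,[.5365,-.0185,.14]),proj(d,[.5365,-.0185,.205]))
    if n=="side": cv2.imwrite("pics/side3.png",cv2.resize(d["color"][120:270,190:330],None,fx=4,fy=4))
E
```

```text
8.525 [ 0.53528586 -0.01906436  0.22948127] [ 3.37535865e-03  9.99993650e-01  1.86685819e-05 -1.14279478e-03] [ 0.02224443  0.52932796 -1.08151243] 0.27573140418783304
(np.float64(289.69778727884983), np.float64(215.66539093396304)) (np.float64(289.84193889050806), np.float64(210.08774346904988))
(np.float64(254.90072050881722), np.float64(205.81145321198548)) (np.float64(253.439777294128), np.float64(180.09931242692255))
```

View pics/side3.png

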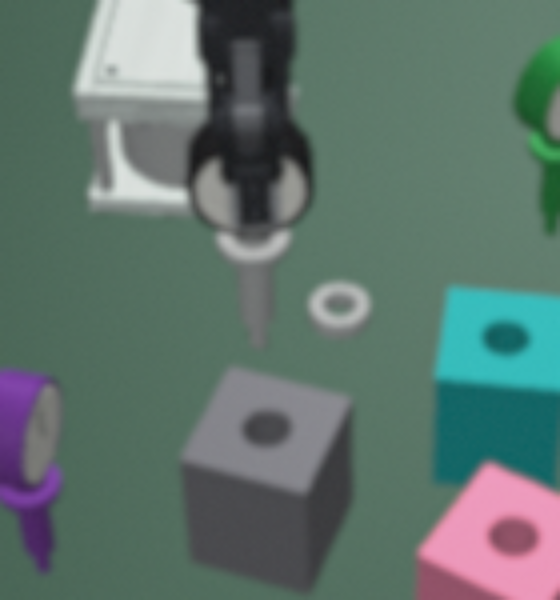

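```bash
python3 - <<'E'
from h import *
for n,pk in(("top","top2.pkl"),("top","top3.pkl"),("side","side3.pkl")):
    d=pickle.load(open(pk,"rb"));u,v=proj(d,[.5155,.2563,.092]);u0,v0=int(u)-10,int(v)-10
    g=cv2.cvtColor(d["color"],6)[v0:v0+21,u0:u0+21].astype(float);w=np.clip(np.median(g)-g-8,0,None)
    yy,xx=np.mgrid[:21,:21];k=np.hypot(xx-10,yy-10)<9;w*=k
    U,V=(xx*w).sum()/w.sum()+u0,(yy*w).sum()/w.sum()+v0
    print(pk,(u,v),(U,V),ray(d,U,V,.092).round(4))
    cv2.imwrite("pics/m_"+pk[:4]+".png",cv2.resize(d["color"][v0-10:v0+31,u0-10:u0+31],None,fx=8,fy=8))
a=[cv2.imread(f"pics/m_{x}.png") for x in("top3","side")]
cv2.imwrite("pics/m.png",np.hstack(a))
E
```

```text
top2.pkl (np.float64(164.30287849569038), np.float64(230.0762633114611)) (np.float64(164.34947643979058), np.float64(230.36256544502618)) [0.5149 0.2562 0.092 ]
top3.pkl (np.float64(164.30287849569038), np.float64(230.0762633114611)) (np.float64(164.35356200527704), np.float64(230.36147757255935)) [0.5149 0.2562 0.092 ]
side3.pkl (np.float64(243.23414788342797), np.float64(132.63843179220754)) (np.float64(244.72019527235355), np.float64(130.7864850976362)) [0.5189 0.2627 0.092 ]
```

View pics/m.png

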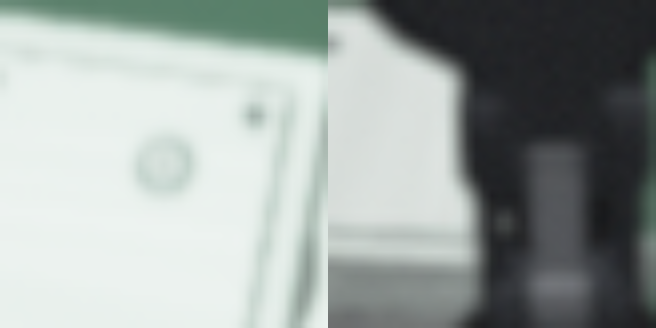

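Emit:
servo_tool([
  [[0.1,0.003,0.03,0,0,0,0],[0.1,0.007,0.08,0,0,0,0],[0.1,0.011,0.13,0,0,0,0],[0.1,0.015,0.18,0,0,0,0],[0.1,0.019,0.23,0,0,0,0],[0.1,0.022,0.26,0,0,0,0],[0.1,0.0225,0.275,0,0,0,0],[0.1,0.0225,0.275,0.01,0,0,0],[0.1,0.0225,0.275,0.02,0,0,0],[0.1,0.0225,0.275,0.025,0,0,0],[0.1,0.0225,0.275,0.025,0,0,0]],
])

```text
t: 10.0
tcp_pos: [0.5152, 0.255, 0.2052]
orientation: [0.004, 1.0, -0.0, -0.001]
contact_force: [0.1, 0.4, -2.3]
finger_gap: 0.277
```

```bash
python3 - <<'E'
from h import *
from cell import vision,telemetry
o=telemetry.observe();print(o["t"],o["tcp_pos"],o["orientation"],o["contact_force"],o["finger_gap"])
for n in("side","wrist"):
    d=vision.camera(n);pickle.dump(d,open(n+"4.pkl","wb"))
    if n=="side":
        p=o["tcp_pos"]+[.001,.0006,-.0905]; print(p,proj(d,p),proj(d,[.5155,.2563,.092])); cv2.imwrite("pics/side4.png",cv2.resize(d["color"][80:180,190:310],None,fx=6,fy=6,interpolation=2))
    else: cv2.imwrite("pics/wrist4.png",d["color"])
E
```

```text
10.0 [0.51520773 0.25500817 0.20515481] [ 4.00182970e-03  9.99991785e-01 -3.35513665e-04 -5.50083383e-04] [ 0.08020416  0.37773054 -2.32413785] 0.2768298680007828
[0.51620773 0.25560817 0.11465481] (np.float64(242.99110012812395), np.float64(124.7374563756431)) (np.float64(243.23414788342797), np.float64(132.63843179220754))
```

View pics/side4.png

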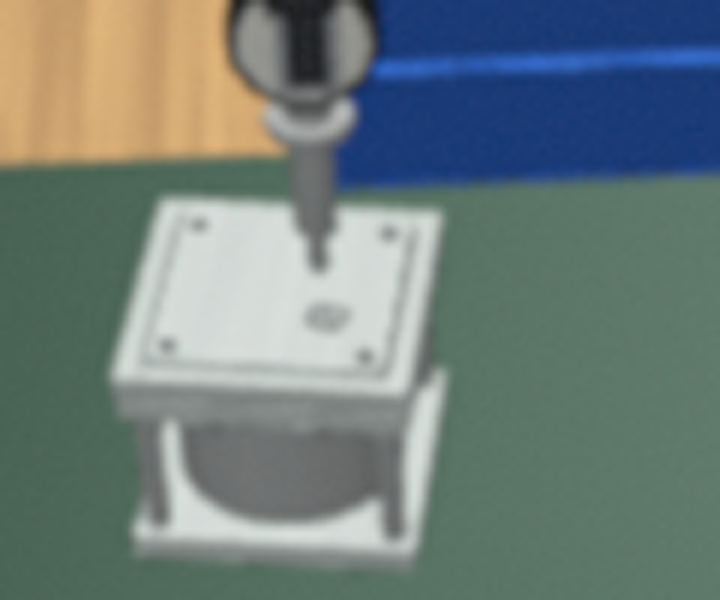

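View pics/wrist4.png

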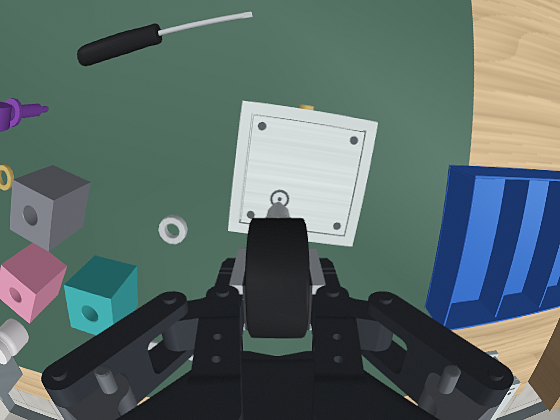

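The tip hangs at side crop (319,270) and the mark is at (327,317). The cameras agree on the lateral error to within 2 mm. I'll lower slowly.

Emit:
servo_tool([
  [[0.1,-0.0005,0.0005,0.008,0,0,0],[0.1,-0.0005,0.0005,0.014,0,0,0],[0.1,-0.0005,0.0005,0.018,0,0,0],[0.1,-0.0005,0.0005,0.018,0,0,0],[0.1,-0.0005,0.0005,0.018,0,0,0]],
])

```text
t: 10.72
tcp_pos: [0.516, 0.2566, 0.1879]
orientation: [0.003, 1.0, 0.0, 0.0]
contact_force: [-0.6, -0.0, -2.4]
finger_gap: 0.274
```

Emit:
servo_tool([
  [[0.1,0,0,0.0015,0,0,0],[0.1,0,0,0.003,0,0,0],[0.1,0,0,0.0045,0,0,0],[0.1,0,0,0.006,0,0,0],[0.1,0,0,0.006,0,0,0],[0.1,0,0,0.006,0,0,0]],
])

```text
t: 11.48
tcp_pos: [0.516, 0.2566, 0.1819]
orientation: [0.003, 1.0, 0.0, 0.0]
contact_force: [-1.5, -0.7, 0.6]
finger_gap: 0.269
```

```bash
python3 - <<'E'
from cell import telemetry
o=telemetry.observe();print(o["t"],o["tcp_pos"],o["orientation"],o["contact_force"],o["torque"])
E
```

```text
11.475 [0.51601869 0.25658603 0.18194383] [3.36044924e-03 9.99994350e-01 2.81914686e-05 8.16484000e-05] [-1.53025435 -0.65436283  0.56111471] [-0.04223176  0.11168215 -0.06558148]
```

Emit:
servo_tool([
  [[0.1,0,0,0.0005,0,0,0],[0.1,0,0,0.001,0,0,0],[0.1,0,0,0.0015,0,0,0],[0.1,0,0,0.0015,0,0,0],[0.1,0,0,0.0015,0,0,0]],
])

```text
t: 12.1
tcp_pos: [0.516, 0.2566, 0.1804]
orientation: [0.003, 1.0, 0.0, 0.0]
contact_force: [0.1, 0.3, 1.0]
finger_gap: 0.269
```

```bash
python3 - <<'E'
from h import *
from cell import vision,telemetry
F=[]
for i in range(4):
    d=vision.camera("side");o=telemetry.observe();F.append(o["contact_force"][2])
print(F,o["tcp_pos"],o["orientation"])
p=o["tcp_pos"]+[.001,.0006,-.0905];print(proj(d,p))
pickle.dump(d,open("side5.pkl","wb"));cv2.imwrite("pics/side5.png",cv2.resize(d["color"][80:160,200:300],None,fx=7,fy=7,interpolation=2))
E
```

```text
[np.float64(0.5817627810604279), np.float64(0.37476492793492966), np.float64(0.34055792610550195), np.float64(0.6370684816761637)] [0.51597829 0.2565883  0.18034626] [3.36444865e-03 9.99994340e-01 2.07084794e-05 2.88477374e-05]
(np.float64(243.93884427659242), np.float64(133.11939627197978))
```

View pics/side5.png

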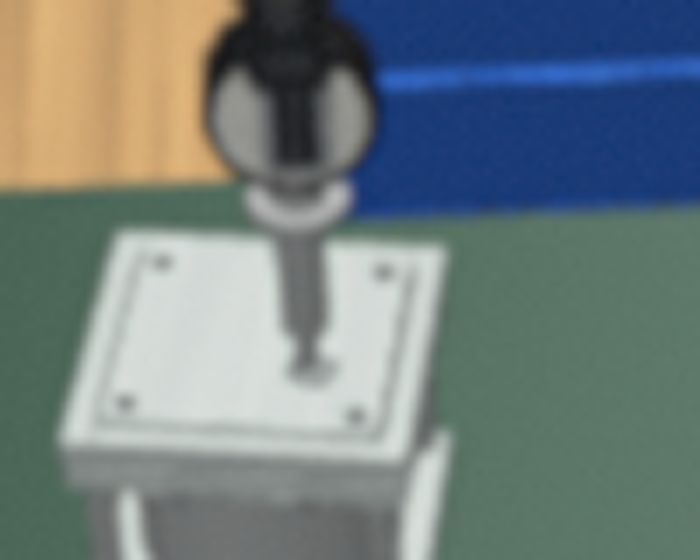

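Emit:
servo_tool([
  [[0.1,0,0,0.0005,0,0,0],[0.1,0,0,0.001,0,0,0],[0.1,0,0,0.0015,0,0,0],[0.1,0,0,0.0017,0,0,0],[0.1,0,0,0.0017,0,0,0],[0.1,0,0,0.0017,0,0,0]],
])

```text
t: 13.05
tcp_pos: [0.516, 0.2566, 0.1786]
orientation: [0.003, 1.0, 0.0, 0.0]
contact_force: [0.4, -0.0, 0.7]
finger_gap: 0.271
```

```bash
python3 - <<'E'
from h import *
from cell import vision,telemetry
F=[]
for i in range(10):
    d=vision.camera(["side","top","wrist"][i%3]);o=telemetry.observe();F.append(o["contact_force"][2])
    pickle.dump(d,open(["side","top","wrist"][i%3]+"6.pkl","wb"))
print(np.mean(F),np.std(F),o["tcp_pos"],o["orientation"],abs(o["joint_velocities"]).max(),o["finger_gap"],o["t"])
d=pickle.load(open("side6.pkl","rb"))
a=cv2.resize(d["color"][80:160,200:300],(500,400),interpolation=2);w=cv2.resize(pickle.load(open("wrist6.pkl","rb"))["color"][60:300,180:420],(300,300))
im=np.zeros((400,800,3),np.uint8);im[:,:500]=a;im[:300,500:]=w;cv2.imwrite("pics/s6.png",im)
E
```

```text
0.8172980910617099 0.5583590731138087 [0.51597177 0.25656648 0.17860268] [3.38216279e-03 9.99994280e-01 7.82868779e-06 5.22768101e-06] 0.0017521838455463947 0.27882555898098543 13.55
```

View pics/s6.png

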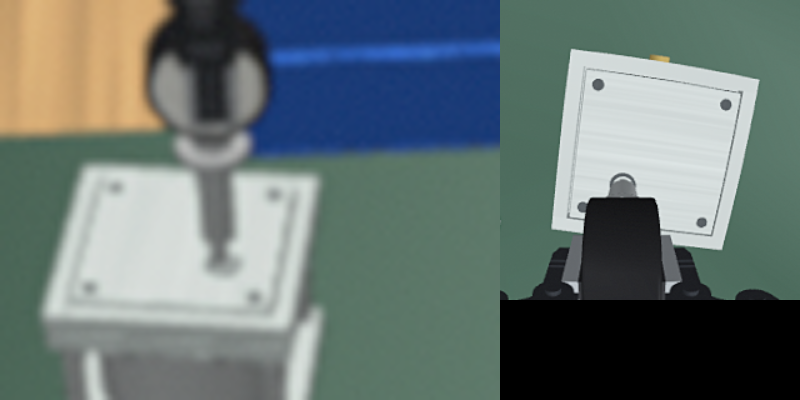

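```bash
python3 -c "
from cell import job_done;print(job_done())"
```

```text
the job is handed in; nothing more can be done
None
```

The job is handed in at about 13.6 s, with the arm still holding the gauge on the ringed mark. No verdict was given.

**Cover:** I pressed its raised +x side down with the shut fingers until it met the stop, at about 18 N. Depth afterwards showed it level, with a slope of about 0.002–0.005 rad and the top at the same height as the closed unit's.

**Gauge:** I lifted the black gauge out of the grey stand and lowered it upright onto the mark. Tool tilt was below 0.01 rad and the arm was at rest.
- **Push:** the force was about 2.9 N above the in-air baseline, with 0.6 N of noise. That implies about 4.8 mm of plunger travel, and the heights imply about 4.6 mm.
- **Tip position:** it is within about 2 mm of the mark's centre. The top and side cameras disagree by 2–3 mm in x, so I aimed between them; either reading is inside the 7 mm limit.

**Other things:** the path kept clear of everything else on the bench, but I did not re-measure the positions of the loose items at the end.

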